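Open the feed canister whose cap may lock either way

TASK

Lift the green feed canister, cap still on, and fit the square socket in its underside fully down onto the dock's square post so that it cannot turn. Its steel quarter-turn cap may loosen clockwise or anticlockwise, nobody knows which, so try it both ways, without forcing it, until it comes free, then lift it off and finish still holding it steady in the gripper, well clear above the canister, which stays fully seated on the dock. Leave the other things on the table where they are.

Things in the scene. Friction and masses are not known exactly. Their poses are not given: they have to be found in the camera images.
- canister: Green square canister, 62 x 62 mm, 60 mm tall without its cap, 0.4 to 0.8 kg, loose. Origin: centre of its underside; x, y square to its flat sides, z up. Central square socket underneath, 27 mm wide, 22 mm deep, square to the sides; all four quarter-turn orientations fit the dock. The cap is locked on top by two lugs.
- cap: Round steel cap, 58 mm diameter, 18 mm tall plus a knob on top; 0.15 to 0.3 kg. Origin: centre of its lower rim, 61 mm above the canister's origin; z up; a black mark on rim and knob points to +x. Starts locked, its x within 0.1 rad of the canister's x. A hidden stop lets it turn only one way, anticlockwise or clockwise from above, drawn anew each time with no outward sign. It does not rise as it turns.
- cap_knob (a point): Centre of the top of the cap's knob, 36 mm above the cap's origin. The knob is a plain round steel cylinder, 30 mm diameter, 18 mm tall. Turned the wrong way, the cap stops dead 0.1 to 0.15 rad from the canister's x; turned on, the fingers slip round the knob. A 30 N grip is ample.
- neck (a point): Centre of the canister's top face, 60 mm above its origin, under the cap. Turned the right way the cap moves freely: still locked at 0.8 rad from the canister's x, it lifts straight off between about 1.0 and 1.9 rad (1.3 is good). While locked, lifting it lifts the canister too, after 2 mm of play.
- dock: Dock fixed to the table: wooden plate 100 x 100 x 10 mm with a dark steel square post 24 mm wide in its middle. Origin: centre of the plate's underside, on the table; x, y square to post and plate, z up. A seated canister rests flat on the plate, its origin 10 mm above the dock's.
- post_top (a point): Centre of the top of the dock's post, 30 mm above the table and 20 mm above the plate; the top 6 mm of the post taper from 24 to 16 mm wide.
- bonsai_pot: Bystander: brown glazed rectangular bonsai pot, 95 x 130 mm, 55 mm tall, at the back. Origin: centre of its underside.
- mesh_square: Bystander: black plastic mesh, 70 x 70 x 4 mm, lying flat. Origin: centre of its underside.
- chopstick: Bystander: wooden chopstick, 200 x 7 x 7 mm, lying along its x axis between the two working places. Origin: centre of its underside.
- saucer: Bystander: blue ceramic saucer, 90 mm diameter, 18 mm tall. Origin: centre of its underside.
Mind the look-alikes: they are no part of the job. Several things have the shape of the canister; the one meant has the colours described above.

How it is judged:
On the way, in this order (a step that is already met when the one before it is completed fails the run):
1. the canister, cap still on, is fully seated on the dock's post (horizontal distance between canister and dock below 0.005 m and z of canister in the frame of dock below 0.0135 m and angle between canister's own z axis and vertical below 0.06 rad and z of cap in the frame of canister below 0.066 m and horizontal distance between cap and canister below 0.006 m), for 0.2 s.
2. the cap is lifted off while the canister stays seated (horizontal distance between canister and dock below 0.005 m and z of canister in the frame of dock below 0.0135 m and angle between canister's own z axis and vertical below 0.06 rad and z of cap in the frame of canister above 0.08 m), for 0.2 s.
At the end, for the whole second after the job is handed in: Gripper still holds the cap at rest (<30 mm/s), at least 40 mm above where it sat, within 120 mm sideways of the canister and not touching it; the canister stays fully down on the dock (3.5 mm of flat on the plate, 5 mm of the post axis, upright within 0.06 rad) (horizontal distance between canister and dock below 0.005 m and z of canister in the frame of dock below 0.0135 m and angle between canister's own z axis and vertical below 0.06 rad and z of cap in the frame of canister above 0.101 m and contact force between the fingers and cap above 1 N and contact force between cap and canister below 0.05 N and linear speed of cap below 0.03 m/s and horizontal distance between cap and canister below 0.12 m); the arm keeps its last pose, push and grip.
It fails at once if the brown bonsai pot was moved more than 30 mm (distance of bonsai_pot from where it was at the start of the episode above 0.03 m).
It fails at once if the mesh square was moved more than 30 mm (distance of mesh_square from where it was at the start of the episode above 0.03 m).
It fails at once if the chopstick was moved more than 30 mm (distance of chopstick from where it was at the start of the episode above 0.03 m).
It fails at once if the saucer was moved more than 30 mm (distance of saucer from where it was at the start of the episode above 0.03 m).
It fails at once if the cap was forced against the canister with over 180 N (contact force between cap and canister above 180 N).
It also fails if it takes over 61 s, if anything falls off the work surface, if the arm or the gripper's body presses on something with over 40 N, if the wrist force passes 120 N, or if a joint passes its speed limit or range.

ROBOT

A 7-joint arm with a two-finger parallel gripper is mounted at the origin on the work surface. World frame = base frame: x ahead of the robot, y to its left, z up, the work surface at z = 0. Lengths are in m, angles in rad, forces in N, time in s.
With the tool pointing down it reaches from about 0.4 to 0.85 m from the base axis. Payload 10.4 kg.
Tool frame: the origin (TCP) lies at the very end of the fingers, on their centre line; the grasp point (between the pads) lies 19 mm behind it (manip.grip_depth is the distance from the TCP to the grasp point, in m); z points along the fingers, x is the direction in which the jaws open and shut, and the axes are right-handed (so a half turn about z gives the same grasp; the last joint's range is limited). The gripper opens to 85 mm and grips with 20 to 120 N. Pads are 22 mm wide; open, the fingers measure 114 mm over their backs; the gripper's body (76 mm by 85 mm) begins 54 mm behind the grasp point. The pads swing forward as they close: fully open they stand 13 mm farther back than shut.
Start: joints at [1.211, 0.332, -0.065, 1.46, 0.022, 1.35, -0.088], TCP at [0.207, -0.59, 0.231] pointing down, gripper open.
Joint ranges: [-2.6, 2.6], [-0.5, 2.12], [-1.47, 1.34], [0.16, 2.42], [-1.27, 4.41], [0.06, 2.06], [-2.6, 2.6]. Speed limits (rad/s): [2.22, 2.22, 2.79, 2.79, 3.14, 3.14, 3.14].

INTERFACE

Orientations are given as a unit quaternion [x, y, z, w].
In Python, from workcell import manip, cams gives the robot as it stands. The module is installed in compiled form; this text tells all that it offers.
- The arm moves only by the tool move_arm, never from a script. Its arguments are lists of equal length, an entry for each row: "claw": the opening, from 0 (shut) to 1 (fully open); "dp": the shift along the tool's x, y, z as a fraction of full scale, a list of three; "turn": the turn, a rotation vector about the tool's x, y, z as a fraction of full scale, a list of three. A call has 1 to 8 rows; each row shifts and turns the commanded pose from where the row before left it, along the tool's axes as they then stand; what a row does not reach is not made up. Full scale, the value 1, is 200 mm for a shift and 45 degrees for a turn. A row lasts 1/12 s, in which the tool goes at most 41.7 mm and 7.16 degrees, less where a joint would pass 70% of its speed; a pose out of reach is approached as far as the arm can. A call with a number of a shift or a turn outside -1 to 1 is refused whole. A call with a gripper value outside its range is refused whole. The fingers move at their own pace and stop on an object; "grip_force" is the grip in N (left out, the last holds). Time passes only in rows, so rows that do not move let the fingers close. It gives the time, the measured TCP pose, the force and the opening at its end, in the units of the state.
- manip.get_obs(): the state, without advancing time (a new reading comes with each control period).
- cams.camera(name): name is "scene" or "top" or "wrist"; returns the picture (420x560x3 uint8, red, green, blue); there is no depth.
- cams.camera_info(name): a dict with "fx", "fy", "cx", "cy" (pixels), "pose" (4x4, takes a point from camera to world coordinates); the wrist camera has in their place "tool_from_camera" (4x4, takes a point from camera to tool coordinates, whose origin is the TCP and whose axes are the tool frame's). Camera axes: x right, y down, z forward; pixel columns grow to the right and rows downward; lengths in m; the calibration is good to about 2 mm. A picture is of the moment at which its call begins: read the wrist's pose just before it. camera_info takes no time and is no camera call.
- manip.hand_in(): hands the job in, once; it reports no verdict.
The state is a dict: "clock": time; "joint_pos": joint angles; "joint_velocities": joint speeds; "tau": joint torques, N m; "position": TCP position; "ee_rot": TCP orientation; "ft_force": force on the tool from outside, world axes, zero at the start; "torque": the same for the moment, N m; "grip_width": opening from 0.0 (shut) to 1.0 (fully open).
Only numpy, scipy, OpenCV 4.12 (cv2) and the standard library are available. Lean on these libraries where they do the work, as an engineer would, in place of code of your own. Each camera call takes 0.05 s, during which the arm holds its last target.

## Working session

There is one attempt and no reset: what is moved stays moved. The work goes in short steps, Python scripts to look and compute and a tool call to move; the robot and the scene stay as the last step left them, time stands still between calls to the robot, and variables do not carry over. Pictures are saved under pics/ and viewed, and the job is handed in when it is done.

Besides the shell and the picture viewer there is one more tool, called after "Request:" as name(argument=value, ...), one argument or row to a line, values as JSON. move_arm: Moves the arm, as the interface text tells. Shift numbers are shares of 200 mm and turn numbers shares of 45 degrees, none past 1 either way. Its arguments: {"type":"object","properties":{"claw":{"type":"array","items":{"type":"number"}},"dp":{"type":"array","items":{"type":"array","items":{"type":"number"}}},"turn":{"type":"array","items":{"type":"array","items":{"type":"number"}}},"grip_force":{"type":"number"}},"required":["claw","dp","turn"]}

```bash
mkdir -p pics; python3 - <<'E'
from workcell import manip,cams
import cv2,numpy as np
np.set_printoptions(precision=4,suppress=True)
for n in("scene","top","wrist"):
    cv2.imwrite(f"pics/{n}0.png",cams.camera(n)[:,:,::-1]); print(n,cams.camera_info(n))
print(manip.get_obs(), manip.grip_depth)
E
```

```text
scene {'fx': 389.2095966725672, 'fy': 389.2095966725672, 'cx': 276.72704220433724, 'cy': 205.3646163454204, 'pose': array([[-0.6931,  0.6289, -0.3522,  0.8713],
       [ 0.7208,  0.6028, -0.3422,  0.2732],
       [-0.0029, -0.4911, -0.8711,  0.7208],
       [ 0.    ,  0.    ,  0.    ,  1.    ]])}
top {'fx': 419.1087178978881, 'fy': 419.1087178978881, 'cx': 278.54541984725256, 'cy': 211.90601138933738, 'pose': array([[-0.0244, -0.9766,  0.2137,  0.4275],
       [-0.9997,  0.025 , -0.0001, -0.0127],
       [-0.0052, -0.2136, -0.9769,  0.8788],
       [ 0.    ,  0.    ,  0.    ,  1.    ]])}
wrist {'fx': 332.989100845207, 'fy': 332.989100845207, 'cx': 282.26666701051187, 'cy': 213.69157685509217, 'tool_from_camera': array([[ 1.    ,  0.0002,  0.0001,  0.0002],
       [-0.0002,  0.9511,  0.3089, -0.0775],
       [-0.0001, -0.3089,  0.9511, -0.1432],
       [ 0.    ,  0.    ,  0.    ,  1.    ]])}
{'clock': 0.15, 'joint_pos': array([ 1.2114,  0.3327, -0.0647,  1.4607,  0.0216,  1.3499, -0.0885]), 'joint_velocities': array([-0.0017, -0.0033, -0.0003, -0.0036, -0.0008, -0.0013, -0.0015]), 'tau': array([  0.0005, -62.5831,   0.049 , -39.1853,   0.0163,   0.0077,
         0.0001]), 'position': array([ 0.2065, -0.5896,  0.2307]), 'ee_rot': array([ 0.8156, -0.5786, -0.0004, -0.0003]), 'ft_force': array([0.3598, 0.0784, 0.7952]), 'torque': array([-0.0268, -0.0254, -0.0027]), 'grip_width': 1.0042328543149568} 0.0187
```

View pics/scene0.png

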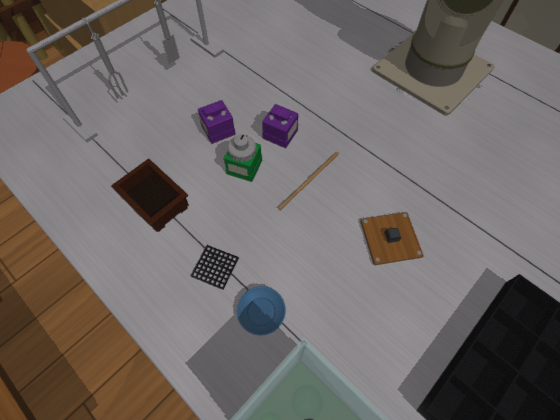

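View pics/top0.png

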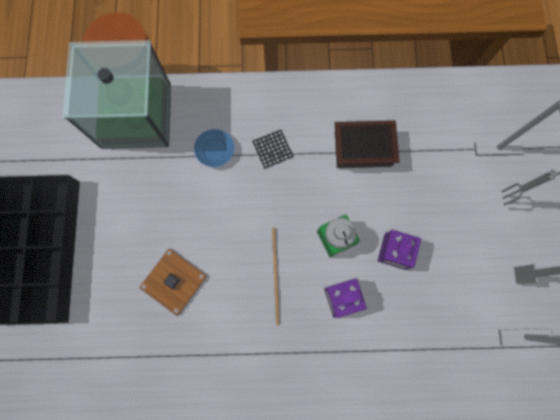

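View pics/wrist0.png

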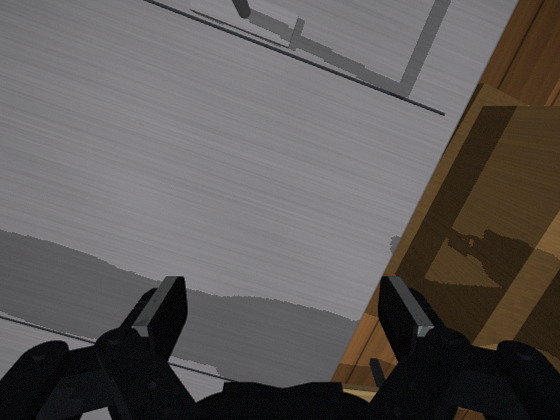

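The scene camera shows the green canister with its steel cap at about (243,160), the dock at (391,237), two purple look-alikes beside the canister and the chopstick between the two. I'll enlarge these areas.

```bash
python3 - <<'E'
import cv2
t=cv2.imread("pics/top0.png");s=cv2.imread("pics/scene0.png")
f=lambda im,x,y,w,h,k,n:cv2.imwrite(n,cv2.resize(im[y:y+h,x:x+w],None,fx=k,fy=k,interpolation=cv2.INTER_CUBIC))
f(t,300,200,70,70,8,"pics/tc.png");f(t,130,240,90,80,8,"pics/td.png")
f(s,205,110,80,80,7,"pics/sc.png");f(s,350,200,85,75,8,"pics/sd.png")
E
```

```text
(no output)
```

View pics/tc.png

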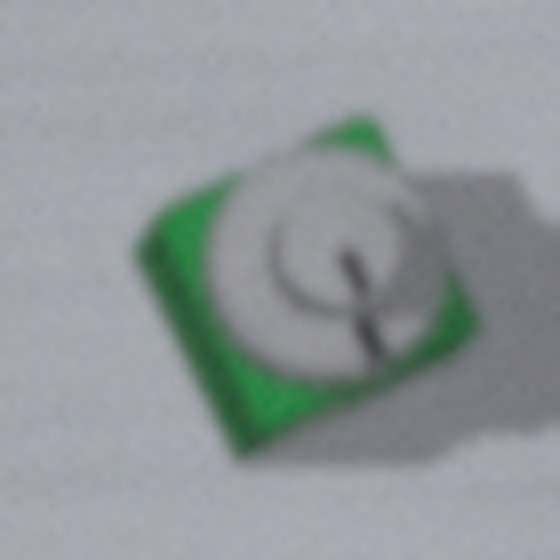

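View pics/td.png

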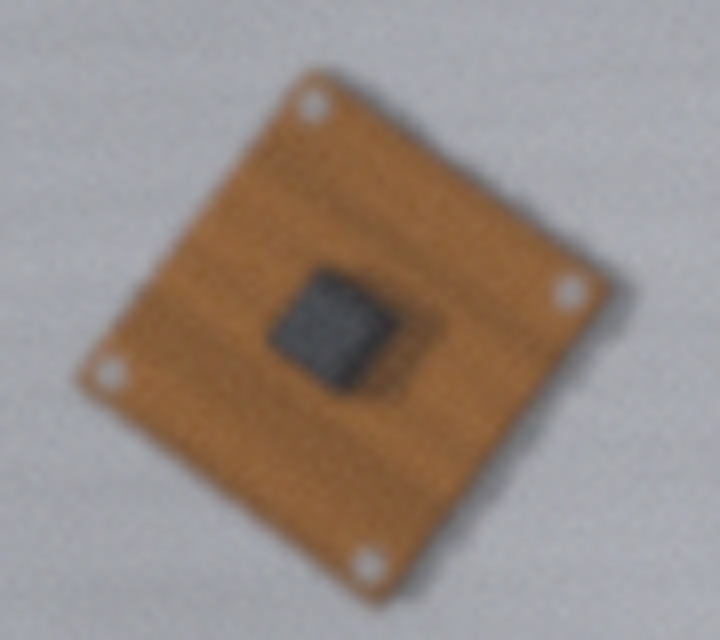

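View pics/sc.png

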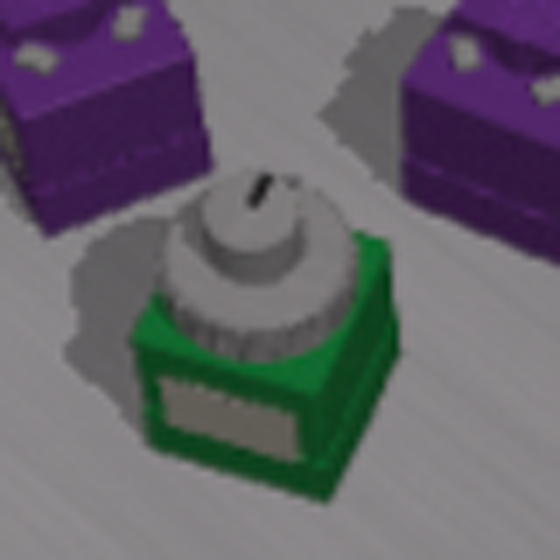

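View pics/sd.png

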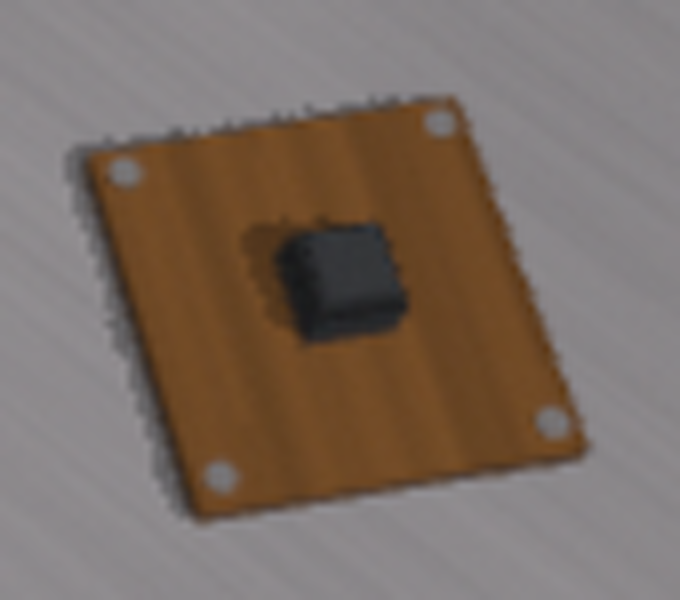

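```bash
cat > h.py <<'E'
import numpy as np
from workcell import cams,manip
from scipy.spatial.transform import Rotation as R
from scipy.optimize import least_squares
np.set_printoptions(precision=4,suppress=True)
def proj(n,P,info=None,T=None):
    i=info or cams.camera_info(n); T=i["pose"] if T is None else T
    c=(np.atleast_2d(P)-T[:3,3])@T[:3,:3]
    return np.c_[i["fx"]*c[:,0]/c[:,2]+i["cx"],i["fy"]*c[:,1]/c[:,2]+i["cy"]]
def back(n,uv,z,T=None):
    i=cams.camera_info(n); T=i["pose"] if T is None else T
    uv=np.atleast_2d(uv); d=np.c_[(uv[:,0]-i["cx"])/i["fx"],(uv[:,1]-i["cy"])/i["fy"],np.ones(len(uv))]@T[:3,:3].T
    return T[:3,3]+d*((z-T[2,3])/d[:,2])[:,None]
def crop(p,x0,y0,k): return (np.atleast_2d(p)+.5)/k-.5+[x0,y0]
def sq(p,h,z):
    a=p[2]+np.arange(4)*np.pi/2+np.pi/4
    return np.c_[p[0]+h*2**.5*np.cos(a),p[1]+h*2**.5*np.sin(a),np.full(4,z)]
def wristT():
    o=manip.get_obs();T=np.eye(4);T[:3,:3]=R.from_quat(o["ee_rot"]).as_matrix();T[:3,3]=o["position"]
    return T@cams.camera_info("wrist")["tool_from_camera"]
def fitsq(obs,h,p0):
    # obs: list (cam,z,pts,T); nearest corner matched
    def f(p):
        r=[]
        for n,z,pts,T in obs:
            q=proj(n,sq(p,h,z),T=T)
            for u in pts: r.append(q[np.argmin(((q-u)**2).sum(1))]-u)
        return np.ravel(r)
    s=least_squares(f,p0); return s.x,f(s.x).reshape(-1,2)
E
python3 - <<'E'
from h import *
tcT=crop([(365,118),(145,235),(478,320)],300,200,8); tcB=crop([(240,458)],300,200,8)
scT=crop([(137,335),(310,390),(388,243)],205,110,7); scB=crop([(150,450),(328,502),(400,350)],205,110,7)
c0=back("top",tcT,.06); print(c0); print("knob",back("top",crop([(337,250)],300,200,8),.097),back("scene",crop([(253,210)],205,110,7),.097))
p0=[*(c0[1]+c0[2])[:2]/2,np.arctan2(*(c0[0]-c0[1])[1::-1])]
for o in ([("top",.06,tcT,None),("top",0,tcB,None)],[("scene",.06,scT,None),("scene",0,scB,None)]):
    print(fitsq(o,.031,p0))
td=crop([(315,68),(612,288),(378,605),(78,378)],130,240,8); sd=crop([(88,152),(455,97),(588,450),(195,520)],350,200,8)
d=back("top",td,.01);print(d)
p0=[*d.mean(0)[:2],np.arctan2(*(d[1]-d[0])[1::-1])]
print(fitsq([("top",.01,td,None)],.05,p0)); print(fitsq([("scene",.01,sd,None)],.05,p0))
for uv in [(400,248),(345,298)]: print(back("top",uv,.06))
print(back("top",[(275,228),(278,324)],.007)); print(R.from_quat(manip.get_obs()["ee_rot"]).as_matrix())
E
```

```text
[[ 0.5983 -0.1456  0.06  ]
 [ 0.5701 -0.0895  0.06  ]
 [ 0.5468 -0.1705  0.06  ]]
knob [[ 0.5589 -0.1312  0.097 ]] [[ 0.559  -0.1312  0.097 ]]
(array([ 0.559 , -0.1307, -1.1   ]), array([[-0.747 , -1.1246],
       [-0.2872, -1.1912],
       [ 1.0361,  0.6982],
       [-0.0165,  1.6418]]))
(array([ 0.5589, -0.1326, -1.1552]), array([[-1.7127,  0.0095],
       [ 1.0157,  0.4408],
       [ 0.7252, -0.9039],
       [-0.2218, -0.318 ],
       [ 0.1605,  0.2355],
       [ 0.0315,  0.4146]]))
[[0.5462 0.2176 0.01  ]
 [0.4875 0.1394 0.01  ]
 [0.4097 0.1974 0.01  ]
 [0.468  0.2757 0.01  ]]
(array([ 0.4779,  0.2075, -2.212 ]), array([[-0.0241, -0.8026],
       [ 0.9019, -0.3358],
       [-0.0066,  0.9026],
       [-0.8686,  0.1432]]))
(array([ 0.478 ,  0.2094, -2.2092]), array([[-0.6056,  0.2226],
       [ 0.2239, -0.0583],
       [ 0.3902,  0.2399],
       [-0.0257, -0.426 ]]))
[[ 0.5282 -0.249   0.06  ]]
[[ 0.4349 -0.1357  0.06  ]]
[[ 0.5836 -0.0045  0.007 ]
 [ 0.3875 -0.0061  0.007 ]]
[[ 0.3305 -0.9438 -0.0003]
 [-0.9438 -0.3305  0.001 ]
 [-0.001  -0.     -1.    ]]
```

```bash
cat >> h.py <<'E'
def plan(tgt,yaw,n,level=True):
    """n equal rows from measured pose to tgt pos / yaw with tool pointing down"""
    o=manip.get_obs();p=np.array(o["position"]);r=R.from_quat(o["ee_rot"])
    y=np.array([np.cos(yaw),np.sin(yaw),0]);z=np.array([0,0,-1.])
    rt=R.from_matrix(np.c_[y,np.cross(z,y),z]); rv=(r.inv()*rt).as_rotvec()
    step=(np.array(tgt)-p)/n
    dp=[];q=r
    for i in range(n):
        dp.append([round(float(v),3) for v in q.inv().apply(step)/.2]); q=q*R.from_rotvec(rv/n)
    t=[round(float(v),4) for v in rv/n/(np.pi/4)]
    print("max mm",np.linalg.norm(step)*1e3,"deg",np.degrees(np.linalg.norm(rv/n)));print("dp",dp);print("turn each",t)
E
python3 - <<'E'
from h import *
plan([.53,-.16,.23],-1.13,14)
E
```

```text
max mm 38.415553498157706 deg 0.4256524047438068
dp [[-0.107, -0.16, 0.0], [-0.105, -0.161, 0.0], [-0.104, -0.161, 0.0], [-0.103, -0.162, 0.0], [-0.102, -0.163, 0.0], [-0.101, -0.164, 0.0], [-0.099, -0.164, 0.0], [-0.098, -0.165, 0.0], [-0.097, -0.166, 0.0], [-0.096, -0.167, 0.0], [-0.094, -0.167, 0.0], [-0.093, -0.168, 0.0], [-0.092, -0.169, 0.0], [-0.091, -0.169, 0.0]]
turn each [-0.0, 0.0001, -0.0095]
```

Request:
move_arm(
  claw=[1, 1, 1, 1, 1, 1, 1, 1],
  dp=[
    [-0.11, -0.17, 0],
    [-0.11, -0.17, 0],
    [-0.11, -0.17, 0],
    [-0.11, -0.17, 0],
    [-0.11, -0.17, 0],
    [-0.11, -0.17, 0],
    [-0.11, -0.17, 0],
    [-0.11, -0.17, 0],
  ],
  turn=[
    [0, 0, -0.01],
    [0, 0, -0.01],
    [0, 0, -0.01],
    [0, 0, -0.01],
    [0, 0, -0.01],
    [0, 0, -0.01],
    [0, 0, -0.01],
    [0, 0, -0.01],
  ],
)

```text
clock: 0.82
position: [0.3987, -0.3267, 0.2313]
ee_rot: [0.833, -0.553, 0.0, 0.0]
ft_force: [0.9, 0.0, 0.3]
grip_width: 0.997
```

```bash
python3 - <<'E'
from h import *
plan([.58,-.12,.23],-1.13,8)
print(manip.get_obs()["joint_pos"])
E
```

```text
max mm 34.37514448424437 deg 0.2923427471058009
dp [[-0.075, -0.155, 0.001], [-0.074, -0.155, 0.001], [-0.073, -0.155, 0.001], [-0.073, -0.156, 0.001], [-0.072, -0.156, 0.001], [-0.071, -0.157, 0.001], [-0.07, -0.157, 0.001], [-0.069, -0.157, 0.001]]
turn each [0.0, -0.0, -0.0065]
[ 0.8755  0.1077 -0.297   1.7344  0.0329  1.3042 -0.5994]
```

Request:
move_arm(
  claw=[1, 1, 1, 1, 1, 1, 1, 1],
  dp=[
    [-0.075, -0.155, 0],
    [-0.075, -0.155, 0],
    [-0.07, -0.155, 0],
    [-0.07, -0.155, 0],
    [-0.07, -0.155, 0],
    [-0.07, -0.155, 0],
    [-0.07, -0.155, 0],
    [0, 0, 0],
  ],
  turn=[
    [0, 0, -0.01],
    [0, 0, -0.01],
    [0, 0, -0.01],
    [0, 0, -0.01],
    [0, 0, -0.01],
    [0, 0, 0],
    [0, 0, 0],
    [0, 0, 0],
  ],
)

```text
clock: 1.48
position: [0.5581, -0.1411, 0.231]
ee_rot: [0.846, -0.533, -0.0, -0.002]
ft_force: [1.1, 0.8, 0.2]
grip_width: 0.998
```

```bash
python3 - <<'E'
from h import *
import cv2
T=wristT(); np.save("T1.npy",T); im=cams.camera("wrist")[:,:,::-1]; cv2.imwrite("pics/w1.png",im)
o=manip.get_obs(); print(o["position"],o["joint_pos"],o["ft_force"])
u=proj("wrist",[[.559,-.131,.06]],T=T)[0];print(u)
E
```

```text
[ 0.5566 -0.1443  0.2309] [ 0.571   0.2586 -0.4699  1.5781  0.1173  1.3337 -1.0388] [-0.0804 -0.7094 -1.0609]
[273.6828 184.7452]
```

View pics/w1.png

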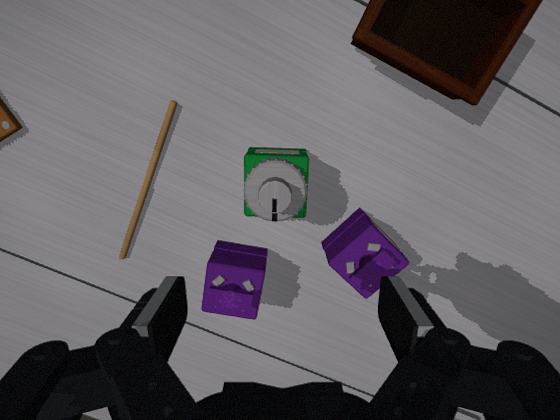

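```bash
python3 - <<'E'
import cv2
im=cv2.imread("pics/w1.png")
cv2.imwrite("pics/w1c.png",cv2.resize(im[140:230,230:330],None,fx=7,fy=6.0 and 7,interpolation=cv2.INTER_CUBIC)[:600])
E
```

```text
(no output)
```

View pics/w1c.png

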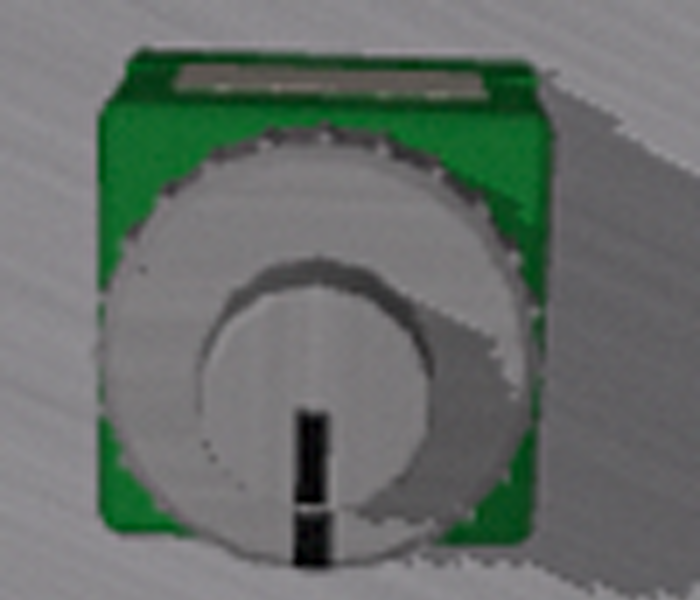

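```bash
python3 - <<'E'
from h import *
T=np.load("T1.npy")
c=crop([(101,103),(552,112),(101,532),(533,548)],230,140,7)
print(fitsq([("wrist",.06,c,T)],.031,[.559,-.131,-1.13]))
b=crop([(138,50),(540,65)],230,140,7)
print(fitsq([("wrist",.06,c,T),("wrist",0,b,T)],.031,[.559,-.131,-1.13]))
print("knob",back("wrist",crop([(316,402)],230,140,7),.097,T))
m=back("wrist",crop([(312,412),(312,502)],230,140,7),.097,T);print(np.arctan2(*(m[1]-m[0])[1::-1]))
plan([.559,-.131,.13],-1.125,4)
E
```

```text
(array([ 0.5579, -0.1335, -1.1509]), array([[-0.8067, -0.6864],
       [ 0.8293, -0.105 ],
       [-0.2939,  0.7803],
       [ 0.2702,  0.183 ]]))
(array([ 0.5578, -0.1337, -1.1549]), array([[-0.4783, -0.5928],
       [ 1.1372,  0.2543],
       [-0.2344,  0.8564],
       [ 0.3123,  0.4953],
       [ 0.3624, -0.3245],
       [-1.2288, -0.6549]]))
knob [[ 0.5577 -0.1337  0.097 ]]
-2.70147668902181
max mm 25.44130147517331 deg 0.0303209637325629
dp [[-0.013, -0.01, 0.126], [-0.014, -0.01, 0.126], [-0.014, -0.01, 0.126], [-0.014, -0.01, 0.126]]
turn each [-0.0003, 0.0006, -0.0002]
```

```bash
python3 - <<'E'
from h import *
plan([.558,-.1325,.08],-1.145,6)
E
```

```text
max mm 25.22176368188952 deg 0.18554105852134933
dp [[-0.008, -0.005, 0.126], [-0.008, -0.005, 0.126], [-0.008, -0.005, 0.126], [-0.008, -0.005, 0.126], [-0.008, -0.005, 0.126], [-0.008, -0.005, 0.126]]
turn each [-0.0002, 0.0004, 0.0041]
```

Request:
move_arm(
  claw=[1, 1, 1, 1, 1, 1, 1, 1],
  dp=[
    [-0.016, -0.01, 0.126],
    [-0.016, -0.01, 0.126],
    [-0.016, -0.01, 0.126],
    [0, 0, 0.126],
    [0, 0, 0.126],
    [0, 0, 0.126],
    [0, 0, 0],
    [0, 0, 0],
  ],
  turn=[
    [0, 0.001, 0.008],
    [0, 0.001, 0.008],
    [0, 0, 0.008],
    [0, 0, 0],
    [0, 0, 0],
    [0, 0, 0],
    [0, 0, 0],
    [0, 0, 0],
  ],
)

```text
clock: 2.2
position: [0.5554, -0.1379, 0.0795]
ee_rot: [0.839, -0.544, -0.001, 0.001]
ft_force: [-0.1, 0.1, 1.4]
grip_width: 0.996
```

```bash
python3 - <<'E'
from h import *
import cv2
plan([.558,-.1325,.03],-1.145,4)
o=manip.get_obs();print(o["position"],o["ft_force"],R.from_quat(o["ee_rot"]).as_matrix())
im=cams.camera("wrist")[:,:,::-1]; cv2.imwrite("pics/w2.png",im)
E
```

```text
max mm 12.459282749059359 deg 0.09876403152810352
dp [[-0.005, -0.006, 0.062], [-0.005, -0.006, 0.062], [-0.005, -0.006, 0.062], [-0.005, -0.006, 0.062]]
turn each [0.0007, -0.0, -0.0021]
[ 0.5554 -0.1379  0.0795] [-0.129   0.0933  1.4225] [[ 0.4071 -0.9134 -0.0019]
 [-0.9134 -0.4071 -0.001 ]
 [ 0.0001  0.0022 -1.    ]]
```

View pics/w2.png

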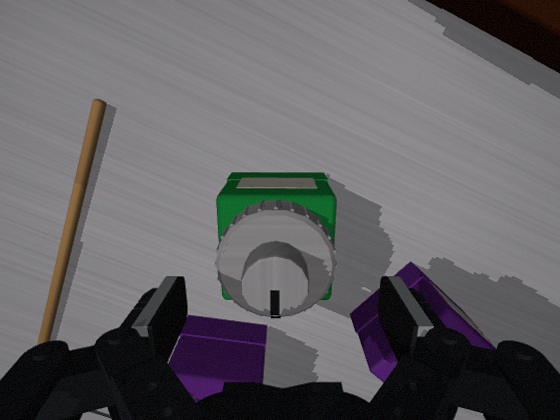

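Request:
move_arm(
  claw=[1, 1, 1, 1],
  dp=[
    [-0.02, -0.024, 0.02],
    [0, 0, 0],
    [0, 0, 0],
    [0, 0, 0],
  ],
  turn=[
    [0.003, 0, -0.008],
    [0, 0, 0],
    [0, 0, 0],
    [0, 0, 0],
  ],
)

```text
clock: 2.58
position: [0.5597, -0.1318, 0.0769]
ee_rot: [0.841, -0.541, 0.002, -0.001]
ft_force: [0.5, -1.0, -0.5]
grip_width: 0.997
```

```bash
python3 - <<'E'
from h import *
import cv2
plan([.558,-.1325,.03],-1.145,4)
T=wristT();np.save("T3.npy",T);im=cams.camera("wrist")[:,:,::-1]; cv2.imwrite("pics/w3.png",im)
print(T[:3,3],manip.get_obs()["position"])
cv2.imwrite("pics/w3c.png",cv2.resize(im[160:330,200:350],None,fx=3.5,fy=3.5,interpolation=cv2.INTER_CUBIC))
E
```

```text
max mm 11.738438199021576 deg 0.0598409617858742
dp [[-0.0, 0.002, 0.059], [-0.0, 0.002, 0.059], [-0.0, 0.002, 0.059], [-0.0, 0.002, 0.059]]
turn each [-0.001, -0.0008, 0.0003]
[ 0.6296 -0.0996  0.2204] [ 0.5595 -0.1319  0.0767]
```

View pics/w3c.png

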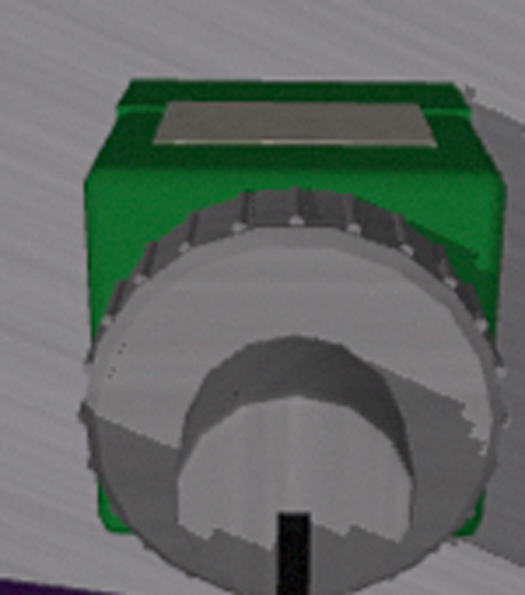

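```bash
python3 - <<'E'
from h import *
T=np.load("T3.npy")
c=crop([(86,172),(505,172),(100,534),(486,534)],200,160,3.5)
b=crop([(128,80),(464,82)],200,160,3.5)
print(fitsq([("wrist",.06,c,T)],.031,[.559,-.131,-1.13]))
print(fitsq([("wrist",.06,c,T),("wrist",0,b,T)],.031,[.559,-.131,-1.13]))
E
```

```text
(array([ 0.5579, -0.1335, -1.1472]), array([[-1.8657, -1.2466],
       [ 1.695 , -0.959 ],
       [-0.1263,  1.4436],
       [ 0.3241,  1.5776]]))
(array([ 0.5578, -0.1337, -1.1495]), array([[-1.4735, -1.1425],
       [ 2.0563, -0.5873],
       [-0.0264,  1.5267],
       [ 0.3999,  1.8767],
       [ 1.4357, -0.539 ],
       [-2.6604, -0.6664]]))
```

Request:
move_arm(
  claw=[1, 1, 1, 1, 1, 1],
  dp=[
    [0.003, 0.009, 0.06],
    [0, 0, 0.06],
    [0, 0, 0.06],
    [0, 0, 0.05],
    [0, 0, 0],
    [0, 0, 0],
  ],
  turn=[
    [-0.004, -0.003, 0.004],
    [0, 0, 0],
    [0, 0, 0],
    [0, 0, 0],
    [0, 0, 0],
    [0, 0, 0],
  ],
)

```text
clock: 3.13
position: [0.5572, -0.1328, 0.029]
ee_rot: [0.84, -0.543, -0.002, 0.0]
ft_force: [0.1, 0.1, 0.4]
grip_width: 1.002
```

```bash
python3 - <<'E'
from h import *
import cv2
plan([.558,-.1333,.028],-1.149,1)
print(manip.get_obs()["position"])
im=cams.camera("scene")[:,:,::-1]; 
cv2.imwrite("pics/s4.png",cv2.resize(im[60:240,150:390],None,fx=3,fy=3,interpolation=cv2.INTER_CUBIC))
E
```

```text
max mm 1.3647829862166185 deg 0.20299121566915748
dp [[0.004, -0.003, 0.005]]
turn each [0.0029, 0.0028, 0.0021]
[ 0.5572 -0.1328  0.029 ]
```

View pics/s4.png

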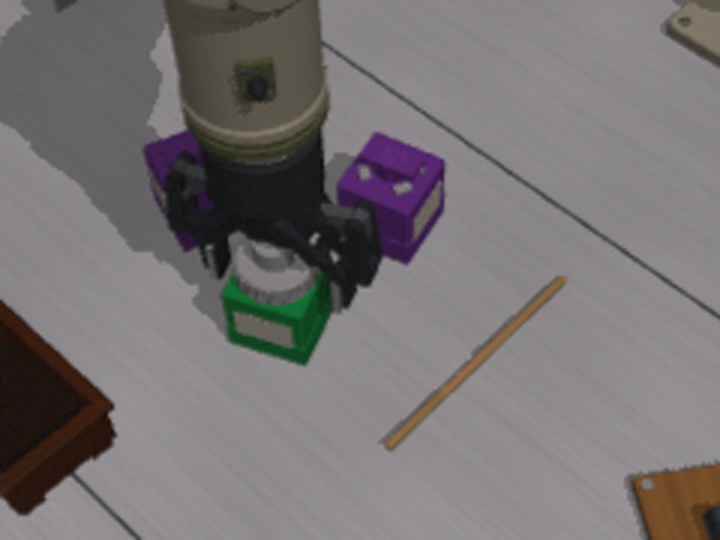

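The fingers straddle the green canister, free of the purple ones, so I'll grip.

Request:
move_arm(
  claw=[0.4, 0.4, 0.4, 0.4, 0.4, 0.4, 0.4, 0.4],
  dp=[
    [0.004, -0.003, 0.003],
    [0, 0, 0],
    [0, 0, 0],
    [0, 0, 0],
    [0, 0, 0],
    [0, 0, 0],
    [0, 0, 0],
    [0, 0, 0],
  ],
  turn=[
    [0.003, 0.003, 0.002],
    [0, 0, 0],
    [0, 0, 0],
    [0, 0, 0],
    [0, 0, 0],
    [0, 0, 0],
    [0, 0, 0],
    [0, 0, 0],
  ],
  grip_force=80,
)

```text
clock: 3.85
position: [0.5593, -0.1336, 0.0304]
ee_rot: [0.839, -0.544, 0.002, -0.0]
ft_force: [-0.9, 0.1, 5.2]
grip_width: 0.712
```

Request:
move_arm(
  claw=[0, 0, 0, 0, 0, 0, 0, 0],
  dp=[
    [0, 0, 0],
    [0, 0, 0],
    [0, 0, -0.02],
    [0, 0, -0.05],
    [0, 0, -0.1],
    [0, 0, -0.1],
    [0, 0, 0],
    [0, 0, 0],
  ],
  turn=[
    [0, 0, 0],
    [0, 0, 0],
    [0, 0, 0],
    [0, 0, 0],
    [0, 0, 0],
    [0, 0, 0],
    [0, 0, 0],
    [0, 0, 0],
  ],
)

```text
clock: 4.52
position: [0.5589, -0.1337, 0.0841]
ee_rot: [0.839, -0.544, 0.002, -0.0]
ft_force: [-0.4, -0.5, -7.4]
grip_width: 0.71
```

```bash
python3 - <<'E'
from h import *
import cv2
o=manip.get_obs();print(o["position"],R.from_quat(o["ee_rot"]).as_matrix(),o["ft_force"],o["grip_width"])
im=cams.camera("scene")[:,:,::-1]; 
cv2.imwrite("pics/s5.png",cv2.resize(im[60:240,150:390],None,fx=3,fy=3,interpolation=cv2.INTER_CUBIC))
T=wristT();np.save("T5.npy",T);im=cams.camera("wrist")[:,:,::-1]; cv2.imwrite("pics/w5.png",im)
E
```

```text
[ 0.5589 -0.1337  0.0841] [[ 0.4091 -0.9125  0.0036]
 [-0.9125 -0.4091 -0.0015]
 [ 0.0028 -0.0026 -1.    ]] [-0.4314 -0.5327 -7.3831] 0.7095837519895145
```

View pics/s5.png

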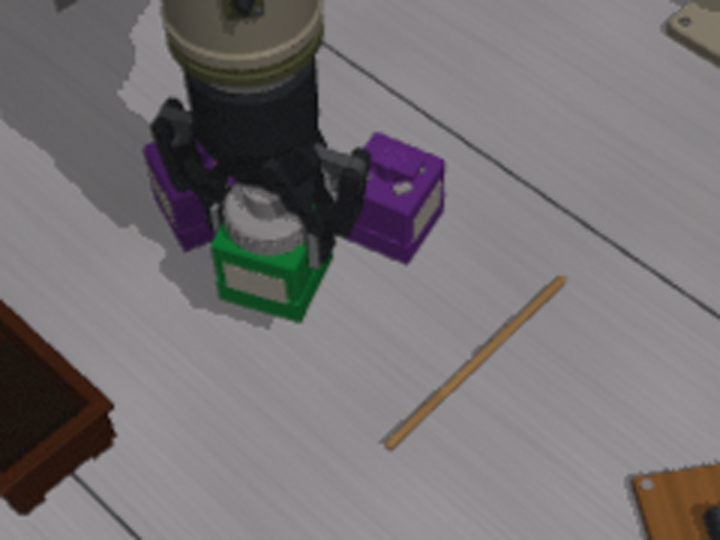

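View pics/w5.png

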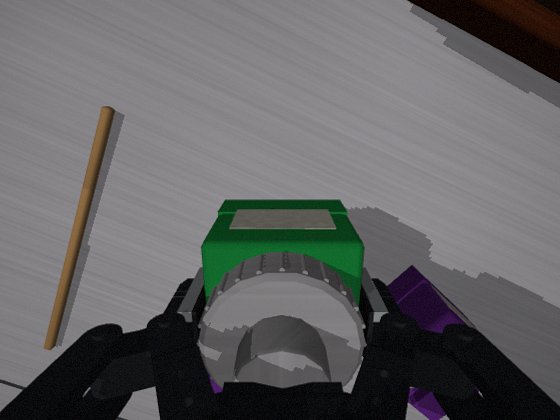

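```bash
python3 - <<'E'
import cv2
im=cv2.imread("pics/w5.png")
cv2.imwrite("pics/w5c.png",cv2.resize(im[190:290,190:375],None,fx=4.2,fy=4.2,interpolation=cv2.INTER_CUBIC))
E
```

```text
(no output)
```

View pics/w5c.png

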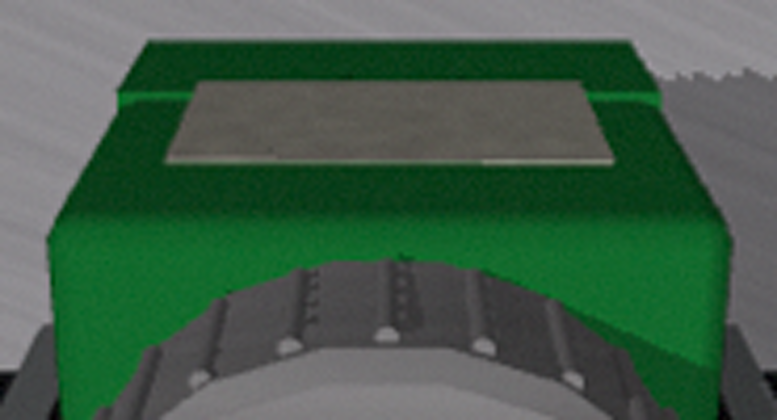

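```bash
python3 - <<'E'
from h import *
plan([.442,.16,.2],-.64,16)
E
```

```text
max mm 21.049249182062738 deg 1.8241107272402601
dp [[-0.098, -0.005, -0.037], [-0.098, -0.008, -0.037], [-0.098, -0.011, -0.037], [-0.098, -0.014, -0.037], [-0.097, -0.017, -0.037], [-0.097, -0.02, -0.037], [-0.096, -0.023, -0.037], [-0.095, -0.026, -0.037], [-0.094, -0.029, -0.037], [-0.093, -0.032, -0.037], [-0.092, -0.035, -0.037], [-0.091, -0.038, -0.037], [-0.09, -0.041, -0.037], [-0.088, -0.044, -0.037], [-0.087, -0.047, -0.037], [-0.085, -0.049, -0.037]]
turn each [0.0, -0.0, -0.0405]
```

Request:
move_arm(
  claw=[0, 0, 0, 0, 0, 0, 0, 0],
  dp=[
    [-0.04, 0, -0.1],
    [-0.09, 0, -0.1],
    [-0.1, -0.01, -0.1],
    [-0.1, -0.01, -0.1],
    [-0.1, -0.02, -0.1],
    [-0.1, -0.02, -0.08],
    [-0.1, -0.02, 0],
    [-0.1, -0.02, 0],
  ],
  turn=[
    [0, 0, -0.04],
    [0, 0, -0.04],
    [0, 0, -0.04],
    [0, 0, -0.04],
    [0, 0, -0.04],
    [0, 0, -0.04],
    [0, 0, -0.04],
    [0, 0, -0.04],
  ],
)

```text
clock: 5.28
position: [0.4992, 0.0034, 0.1983]
ee_rot: [0.901, -0.433, 0.001, 0.0]
ft_force: [-1.0, 0.1, -7.4]
grip_width: 0.708
```

```bash
python3 - <<'E'
from h import *
plan([.442,.16,.2],-.64,8)
E
```

```text
max mm 20.840495476701935 deg 1.832139103246269
dp [[-0.099, -0.033, -0.001], [-0.098, -0.036, -0.001], [-0.096, -0.039, -0.001], [-0.095, -0.043, -0.001], [-0.094, -0.046, -0.001], [-0.092, -0.049, -0.001], [-0.091, -0.051, -0.001], [-0.089, -0.054, -0.001]]
turn each [-0.0001, -0.0003, -0.0407]
```

Request:
move_arm(
  claw=[0, 0, 0, 0, 0, 0, 0, 0],
  dp=[
    [-0.1, -0.035, 0],
    [-0.1, -0.035, 0],
    [-0.1, -0.04, 0],
    [-0.1, -0.045, 0],
    [-0.1, -0.045, 0],
    [-0.1, -0.05, 0],
    [-0.05, -0.04, 0],
    [0, 0, 0],
  ],
  turn=[
    [0, 0, -0.04],
    [0, 0, -0.04],
    [0, 0, -0.04],
    [0, 0, -0.04],
    [0, 0, -0.04],
    [0, 0, -0.04],
    [0, 0, -0.04],
    [0, 0, 0],
  ],
)

```text
clock: 5.95
position: [0.451, 0.1409, 0.1993]
ee_rot: [0.944, -0.329, 0.001, -0.001]
ft_force: [-0.7, 0.2, -6.6]
grip_width: 0.71
```

Request:
move_arm(
  claw=[0, 0],
  dp=[
    [0, 0, 0],
    [0, 0, 0],
  ],
  turn=[
    [0, 0, 0],
    [0, 0, 0],
  ],
)

```text
clock: 6.12
position: [0.4523, 0.1364, 0.199]
ee_rot: [0.943, -0.333, 0.001, 0.0]
ft_force: [0.3, -0.9, -7.9]
grip_width: 0.709
```

```bash
python3 - <<'E'
from h import *
import cv2
plan([.442,.16,.2],-.64,1)
T=wristT();np.save("T6.npy",T);im=cams.camera("wrist")[:,:,::-1]; cv2.imwrite("pics/w6.png",im)
o=manip.get_obs();print(o["position"],o["joint_pos"])
E
```

```text
max mm 25.830047282525808 deg 2.198739212730243
dp [[-0.114, -0.06, -0.005]]
turn each [-0.0005, -0.003, -0.0488]
[0.4524 0.136  0.1989] [ 0.3338  0.0648 -0.7394  1.8619  0.0482  1.2308 -1.0997]
```

View pics/w6.png

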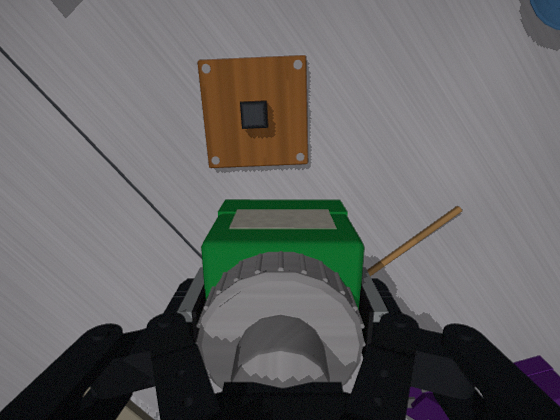

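Request:
move_arm(
  claw=[0, 0, 0, 0, 0],
  dp=[
    [-0.057, -0.03, 0],
    [-0.057, -0.03, 0],
    [0, 0, 0],
    [0, 0, 0],
    [0, 0, 0],
  ],
  turn=[
    [0, 0, -0.025],
    [0, -0.003, -0.025],
    [0, 0, 0],
    [0, 0, 0],
    [0, 0, 0],
  ],
)

```text
clock: 6.58
position: [0.4416, 0.1603, 0.199]
ee_rot: [0.949, -0.314, 0.0, -0.0]
ft_force: [0.1, -0.0, -7.1]
grip_width: 0.709
```

```bash
python3 - <<'E'
from h import *
import cv2
T=wristT();np.save("T7.npy",T);o=manip.get_obs();im=cams.camera("wrist")[:,:,::-1]; cv2.imwrite("pics/w7.png",im)
print(o["position"],R.from_quat(o["ee_rot"]).as_matrix())
np.savez("o7.npz",p=o["position"],q=o["ee_rot"])
cv2.imwrite("pics/w7c.png",cv2.resize(im[50:200,200:350],None,fx=4,fy=4,interpolation=cv2.INTER_CUBIC))
E
```

```text
[0.4416 0.1603 0.199 ] [[ 0.803  -0.5959  0.0004]
 [-0.5959 -0.803   0.0004]
 [ 0.0001 -0.0005 -1.    ]]
```

View pics/w7c.png

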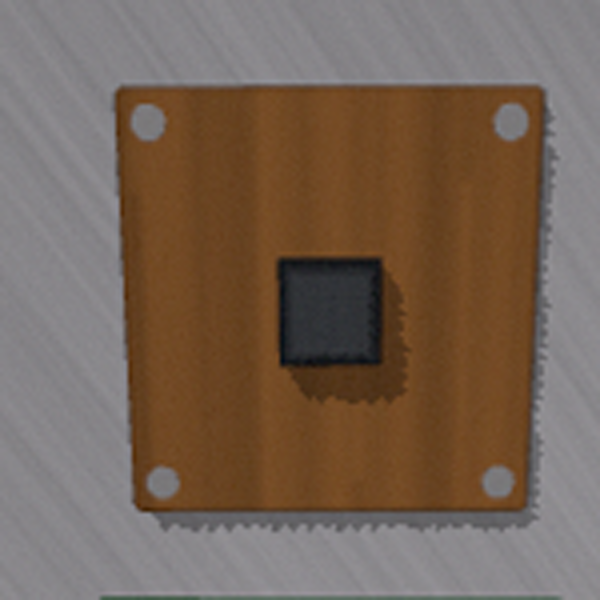

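```bash
python3 - <<'E'
from h import *
T=np.load("T7.npy");o=np.load("o7.npz")
c=crop([(117,87),(545,87),(527,511),(134,511)],200,50,4)
f,r=fitsq([("wrist",.01,c,T)],.05,[.478,.2085,-.64]);print(f,r)
q=crop([(278,258),(382,258),(382,366),(280,366)],200,50,4)
g,r=fitsq([("wrist",.024,q,T)],.012,[.478,.2085,-.64]);print(g,r)
Rt=R.from_quat(o["q"])
for s in(f,g): print("tool mm",Rt.inv().apply(np.r_[s[:2],o["p"][2]]-o["p"])*1e3)
# canister in tool from w5 picture
Tc=cams.camera_info("wrist")["tool_from_camera"]
for pts,z in(([(148,41),(632,41)],.0304),([(50,222),(731,222)],-.0296)):
    print(back("wrist",crop(pts,190,190,4.2),z,Tc)*1e3)
E
```

```text
[ 0.4756  0.2073 -0.6388] [[-0.8239 -0.4157]
 [ 0.7656 -0.3417]
 [ 0.2372  0.535 ]
 [-0.1724  0.4911]]
[ 0.4756  0.2074 -0.6336] [[-0.0361  0.217 ]
 [ 0.1641  0.0899]
 [-0.026  -0.2205]
 [-0.1051 -0.0981]]
tool mm [ -0.7366 -57.9927   0.0288]
tool mm [ -0.811  -58.1204   0.0289]
[[-31.909  -29.4243  30.4   ]
 [ 30.3898 -29.4292  30.4   ]]
[[-30.7017 -29.623  -29.6   ]
 [ 29.1396 -29.6234 -29.6   ]]
```

Request:
move_arm(
  claw=[0, 0, 0, 0, 0, 0, 0, 0],
  dp=[
    [0, -0.1, 0.1],
    [0, -0.1, 0.1],
    [0, -0.098, 0.1],
    [0, 0, 0.1],
    [0, 0, 0.1],
    [0, 0, 0.1],
    [0, 0, 0],
    [0, 0, 0],
  ],
  turn=[
    [0, 0, -0.002],
    [0, 0, 0],
    [0, 0, 0],
    [0, 0, 0],
    [0, 0, 0],
    [0, 0, 0],
    [0, 0, 0],
    [0, 0, 0],
  ],
)

```text
clock: 7.3
position: [0.4767, 0.2077, 0.0786]
ee_rot: [0.95, -0.313, -0.001, 0.0]
ft_force: [0.4, 0.9, -7.4]
grip_width: 0.712
```

```bash
python3 - <<'E'
from h import *
import cv2
o7=np.load("o7.npz");Rt=R.from_quat(o7["q"])
t=o7["p"]+Rt.apply([0,-.05955,0]);t[2]=.072;print("target",t)
plan(t,-.637,1)
o=manip.get_obs();print(o["position"],o["ft_force"],R.from_quat(o["ee_rot"]).as_matrix()[:,2])
im=cams.camera("scene")[:,:,::-1]; 
cv2.imwrite("pics/s8.png",cv2.resize(im[140:300,290:490],None,fx=3.5,fy=3.5,interpolation=cv2.INTER_CUBIC))
E
```

```text
target [0.4771 0.2081 0.072 ]
max mm 6.592324441963583 deg 0.11460033694111132
dp [[0.0, -0.003, 0.033]]
turn each [0.0013, 0.002, -0.0009]
[0.4767 0.2077 0.0786] [ 0.4499  0.9369 -7.3641] [-0.0019  0.0001 -1.    ]
```

View pics/s8.png

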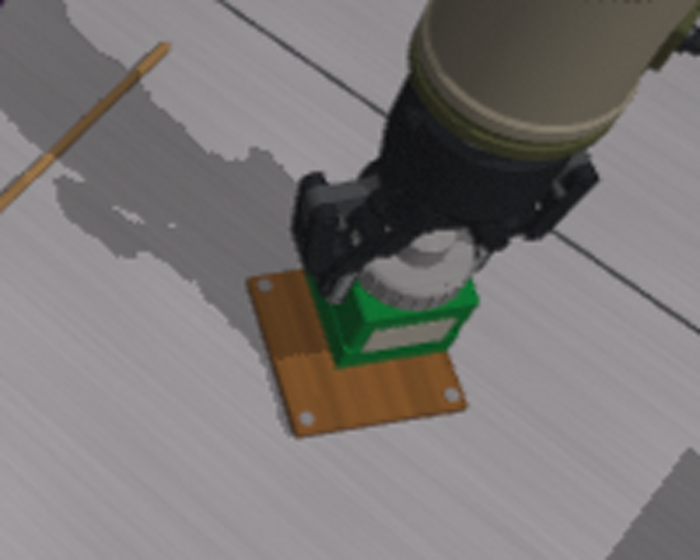

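Request:
move_arm(
  claw=[0, 0, 0, 0, 0, 0],
  dp=[
    [0, -0.003, 0.04],
    [0, 0, 0.04],
    [0, 0, 0.03],
    [0, 0, 0.02],
    [0, 0, 0],
    [0, 0, 0],
  ],
  turn=[
    [0.001, 0.002, -0.001],
    [0, 0, 0],
    [0, 0, 0],
    [0, 0, 0],
    [0, 0, 0],
    [0, 0, 0],
  ],
)

```text
clock: 7.85
position: [0.4774, 0.2087, 0.0529]
ee_rot: [0.95, -0.313, 0.001, -0.0]
ft_force: [-0.0, 0.1, -8.0]
grip_width: 0.713
```

Request:
move_arm(
  claw=[0, 0, 0, 0, 0, 0],
  dp=[
    [0, 0, 0.025],
    [0, 0, 0.02],
    [0, 0, 0.015],
    [0, 0, 0],
    [0, 0, 0],
    [0, 0, 0],
  ],
  turn=[
    [0, 0, 0],
    [0, 0, 0],
    [0, 0, 0],
    [0, 0, 0],
    [0, 0, 0],
    [0, 0, 0],
  ],
)

```text
clock: 8.35
position: [0.4775, 0.2088, 0.041]
ee_rot: [0.95, -0.313, 0.001, -0.0]
ft_force: [0.3, 0.5, -7.3]
grip_width: 0.712
```

```bash
python3 - <<'E'
from h import *
o=manip.get_obs();print(o["position"],o["ft_force"],o["torque"],R.from_quat(o["ee_rot"]).as_matrix())
E
```

```text
[0.4775 0.2088 0.041 ] [ 0.3443  0.4984 -7.3489] [0.0126 0.0159 0.0546] [[ 0.8043 -0.5942  0.0019]
 [-0.5942 -0.8043  0.0004]
 [ 0.0013 -0.0014 -1.    ]]
```

Request:
move_arm(
  claw=[0, 0, 0, 0],
  dp=[
    [0, 0, 0.008],
    [0, 0, 0],
    [0, 0, 0],
    [0, 0, 0],
  ],
  turn=[
    [0, 0, 0],
    [0, 0, 0],
    [0, 0, 0],
    [0, 0, 0],
  ],
)

```text
clock: 8.68
position: [0.4777, 0.2089, 0.0405]
ee_rot: [0.95, -0.313, 0.001, -0.0]
ft_force: [-5.8, -2.6, 7.7]
grip_width: 0.706
```

Request:
move_arm(
  claw=[0.8, 1, 1, 1, 1, 1, 1, 1],
  dp=[
    [0, 0, 0],
    [0, 0, 0],
    [0, 0, 0],
    [0, 0, 0],
    [0, 0, 0],
    [0, 0, 0],
    [0, 0, 0],
    [0, 0, 0],
  ],
  turn=[
    [0, 0, 0],
    [0, 0, 0],
    [0, 0, 0],
    [0, 0, 0],
    [0, 0, 0],
    [0, 0, 0],
    [0, 0, 0],
    [0, 0, 0],
  ],
)

```text
clock: 9.35
position: [0.4776, 0.2087, 0.0394]
ee_rot: [0.95, -0.313, 0.001, -0.0]
ft_force: [-0.6, -0.1, -0.2]
grip_width: 0.996
```

Request:
move_arm(
  claw=[1, 1, 1, 1, 1, 1, 1, 1],
  dp=[
    [0, 0, -0.05],
    [0, 0, -0.1],
    [0, 0, -0.1],
    [0, 0, -0.1],
    [0, 0, -0.1],
    [0, 0, 0],
    [0, 0, 0],
    [0, 0, 0],
  ],
  turn=[
    [0, 0, 0],
    [0, 0, 0],
    [0, 0, 0],
    [0, 0, 0],
    [0, 0, 0],
    [0, 0, 0],
    [0, 0, 0],
    [0, 0, 0],
  ],
)

```text
clock: 10.02
position: [0.4772, 0.2085, 0.1294]
ee_rot: [0.95, -0.313, 0.001, -0.0]
ft_force: [1.2, -0.4, -0.3]
grip_width: 1.002
```

```bash
python3 - <<'E'
from h import *
import cv2
T=wristT();np.save("T9.npy",T);o=manip.get_obs();im=cams.camera("wrist")[:,:,::-1]; cv2.imwrite("pics/w9.png",im)
print(o["position"],o["joint_pos"],o["ft_force"])
im=cams.camera("scene")[:,:,::-1]; 
cv2.imwrite("pics/s9.png",cv2.resize(im[140:300,290:490],None,fx=3.5,fy=3.5,interpolation=cv2.INTER_CUBIC))
E
```

```text
[0.4772 0.2085 0.1294] [ 0.1893  0.2777 -0.78    1.8288  0.217   1.1205 -1.3029] [ 1.1893 -0.4063 -0.2963]
```

View pics/w9.png

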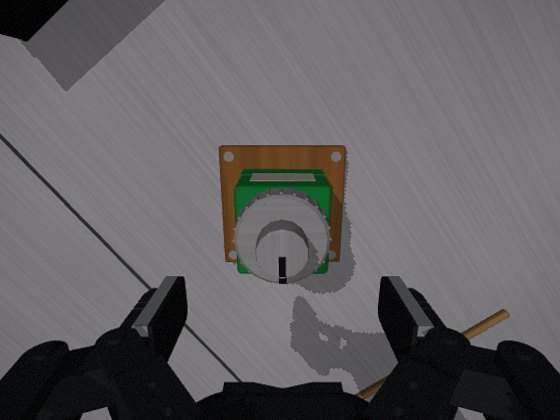

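View pics/s9.png

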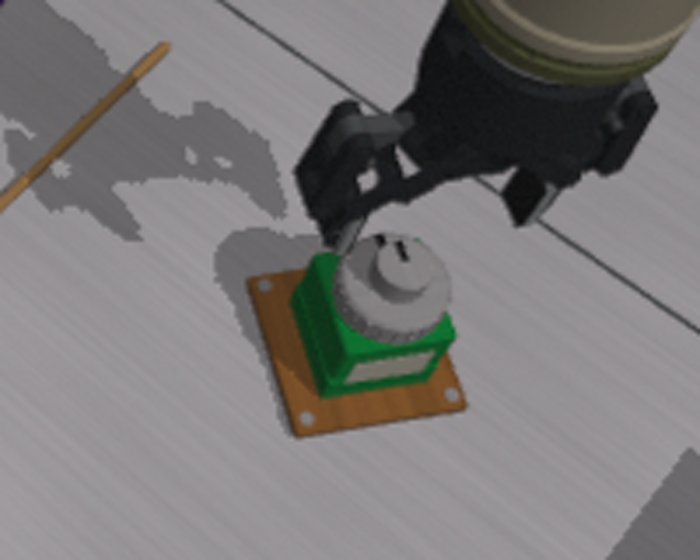

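```bash
python3 - <<'E'
import cv2
im=cv2.imread("pics/w9.png")
cv2.imwrite("pics/w9c.png",cv2.resize(im[160:290,215:345],None,fx=4.5,fy=4.5,interpolation=cv2.INTER_CUBIC))
E
```

```text
(no output)
```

View pics/w9c.png

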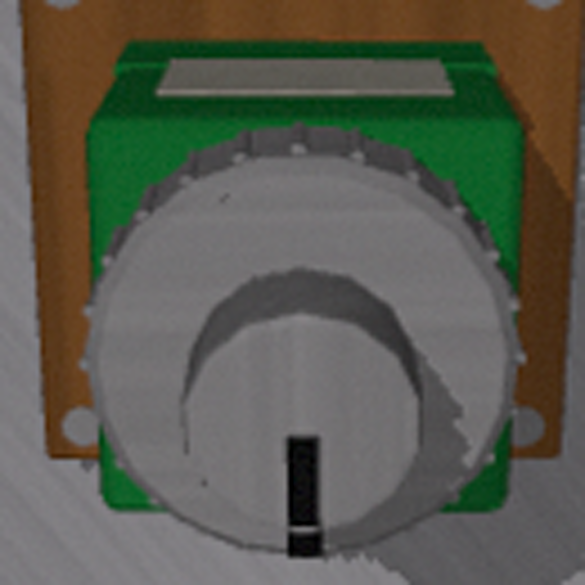

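```bash
python3 - <<'E'
from h import *
T=np.load("T9.npy")
k=back("wrist",crop([(303.5,421)],215,160,4.5),.107,T);print("knob",k)
c=crop([(87,118),(525,118),(102,512),(510,512)],215,160,4.5)
print(fitsq([("wrist",.07,c,T)],.031,[.476,.207,-.637]))
m=back("wrist",crop([(303,440),(303,522)],215,160,4.5),.107,T);print("mark",np.arctan2(*(m[1]-m[0])[1::-1]))
E
```

```text
knob [[0.4773 0.2102 0.107 ]]
(array([ 0.4766,  0.2085, -0.6363]), array([[-1.1138, -0.6926],
       [ 1.1608, -0.721 ],
       [-0.2935,  0.9577],
       [ 0.2451,  0.8815]]))
mark -2.207247333372731
```

Request:
move_arm(
  claw=[1, 1, 1, 1, 1, 1, 1, 1],
  dp=[
    [0, 0, 0],
    [0, 0, 0],
    [0, 0, 0],
    [0, 0, 0],
    [0, 0, 0],
    [0, 0, 0],
    [0, 0, 0],
    [0, 0, 0],
  ],
  turn=[
    [0, 0, -0.14],
    [0, 0, -0.14],
    [0, 0, -0.14],
    [0, 0, -0.14],
    [0, 0, -0.14],
    [0, 0, -0.14],
    [0, 0, -0.14],
    [0, 0, -0.14],
  ],
)

```text
clock: 10.78
position: [0.4769, 0.2086, 0.1287]
ee_rot: [0.992, 0.124, 0.0, -0.0]
ft_force: [-0.0, -0.0, 0.4]
grip_width: 1.002
```

Request:
move_arm(
  claw=[1, 1, 1, 1, 1, 1, 1, 1],
  dp=[
    [0, 0, 0],
    [0, 0, 0],
    [0, 0, 0],
    [0, 0, 0],
    [0, 0, 0],
    [0, 0, 0],
    [0, 0, 0],
    [0, 0, 0],
  ],
  turn=[
    [0, 0, -0.14],
    [0, 0, -0.14],
    [0, 0, -0.14],
    [0, 0, 0],
    [0, 0, 0],
    [0, 0, 0],
    [0, 0, 0],
    [0, 0, 0],
  ],
)

```text
clock: 11.45
position: [0.4773, 0.2087, 0.1294]
ee_rot: [0.959, 0.282, 0.001, 0.0]
ft_force: [-0.2, 0.4, -0.5]
grip_width: 1.001
```

```bash
python3 - <<'E'
from h import *
import cv2
o=manip.get_obs();print(o["position"],o["joint_pos"],o["ft_force"])
plan([.477,.2085,.092],.57,1)
T=wristT();np.save("T10.npy",T);im=cams.camera("wrist")[:,:,::-1]
cv2.imwrite("pics/w10.png",im)
E
```

```text
[0.4773 0.2087 0.1294] [ 0.3442  0.3354 -0.9734  1.822   0.305   1.1423 -0.1603] [-0.2231  0.3653 -0.4937]
max mm 37.38497788389648 deg 0.14311880544529063
dp [[-0.002, -0.0, 0.187]]
turn each [0.0012, -0.0022, 0.002]
```

View pics/w10.png

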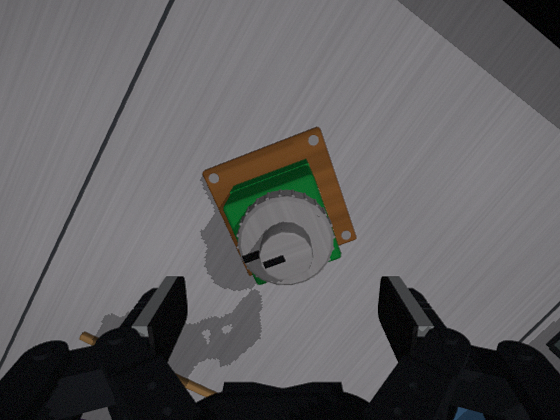

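```bash
python3 - <<'E'
import cv2
im=cv2.imread("pics/w10.png")
cv2.imwrite("pics/w10c.png",cv2.resize(im[180:295,225:345],None,fx=5,fy=5,interpolation=cv2.INTER_CUBIC))
from h import *
print(proj("wrist",[[.477,.2085,.107]],T=np.load("T10.npy")))
E
```

```text
[[284.7986 258.4525]]
```

View pics/w10c.png

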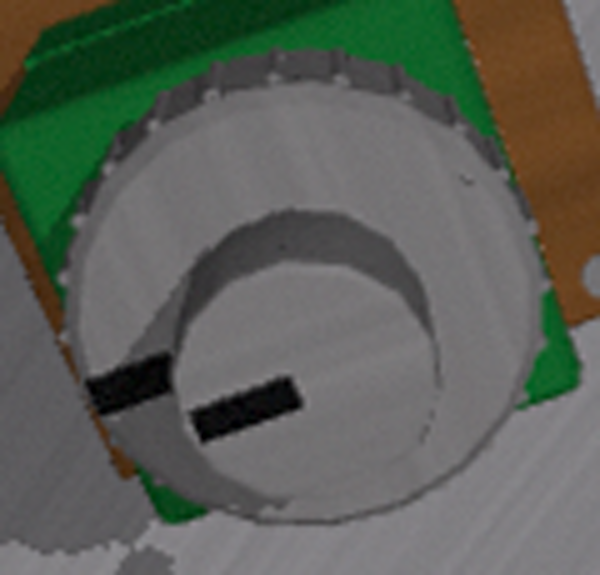

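Request:
move_arm(
  claw=[1, 1, 1, 1, 1, 1],
  dp=[
    [0, -0.002, 0.06],
    [0, 0, 0.06],
    [0, 0, 0.045],
    [0, 0, 0.02],
    [0, 0, 0],
    [0, 0, 0],
  ],
  turn=[
    [0.001, -0.002, 0.002],
    [0, 0, 0],
    [0, 0, 0],
    [0, 0, 0],
    [0, 0, 0],
    [0, 0, 0],
  ],
)

```text
clock: 12.0
position: [0.4769, 0.2092, 0.0921]
ee_rot: [0.959, 0.282, -0.0, -0.0]
ft_force: [-0.0, -0.1, 0.4]
grip_width: 0.999
```

```bash
python3 - <<'E'
from h import *
plan([.477,.209,.092],.57,1)
print(manip.get_obs()["position"])
E
```

```text
max mm 0.20924801512626787 deg 0.11171213282698977
dp [[-0.0, 0.001, 0.001]]
turn each [-0.0006, 0.0005, 0.0024]
[0.4769 0.2092 0.0921]
```

Request:
move_arm(
  claw=[0.5, 0.5, 0.5, 0.5, 0.2, 0.2, 0.2, 0.2],
  dp=[
    [0, 0, 0],
    [0, 0, 0],
    [0, 0, 0],
    [0, 0, 0],
    [0, 0, 0],
    [0, 0, 0],
    [0, 0, 0],
    [0, 0, 0],
  ],
  turn=[
    [0, 0, 0],
    [0, 0, 0],
    [0, 0, 0],
    [0, 0, 0],
    [0, 0, 0],
    [0, 0, 0],
    [0, 0, 0],
    [0, 0, 0],
  ],
  grip_force=30,
)

```text
clock: 12.67
position: [0.4774, 0.2091, 0.0928]
ee_rot: [0.959, 0.282, 0.0, 0.0]
ft_force: [-1.2, -0.2, 5.4]
grip_width: 0.337
```

```bash
python3 - <<'E'
from h import *
o=manip.get_obs();print(o["position"],o["ft_force"],o["torque"],o["grip_width"])
import cv2
im=cams.camera("wrist")[:,:,::-1];cv2.imwrite("pics/w11.png",im)
E
```

```text
[0.4774 0.2091 0.0928] [-1.1728 -0.1563  5.3613] [-0.2123  0.1994  0.0552] 0.3369873605811444
```

View pics/w11.png

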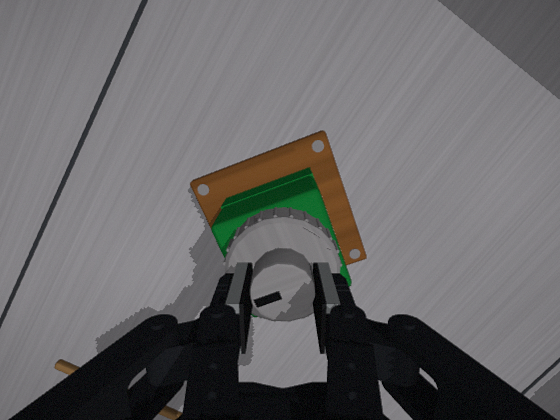

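Request:
move_arm(
  claw=[0.2, 0.2, 0.2, 0.2, 0.2, 0.2, 0.2, 0.2],
  dp=[
    [0, 0, 0],
    [0, 0, 0],
    [0, 0, 0],
    [0, 0, 0],
    [0, 0, 0],
    [0, 0, 0],
    [0, 0, 0],
    [0, 0, 0],
  ],
  turn=[
    [0, 0, -0.04],
    [0, 0, -0.04],
    [0, 0, -0.04],
    [0, 0, -0.04],
    [0, 0, -0.04],
    [0, 0, -0.04],
    [0, 0, 0],
    [0, 0, 0],
  ],
)

```text
clock: 13.38
position: [0.4776, 0.2093, 0.0929]
ee_rot: [0.929, 0.371, 0.001, -0.0]
ft_force: [0.8, 0.1, 4.6]
grip_width: 0.337
```

```bash
python3 - <<'E'
from h import *
o=manip.get_obs();print(o["position"],o["ft_force"],o["torque"],o["grip_width"],R.from_quat(o["ee_rot"]).as_euler("zyx"))
import cv2
im=cams.camera("wrist")[:,:,::-1];cv2.imwrite("pics/w12.png",im)
cv2.imwrite("pics/w12c.png",cv2.resize(im[110:350,170:390],None,fx=2.5,fy=2.5))
E
```

```text
[0.4776 0.2093 0.0929] [0.7537 0.1318 4.6108] [-0.0188  0.0136  0.0679] 0.3365510357976501 [-0.7599  0.0011 -3.1411]
```

View pics/w12c.png

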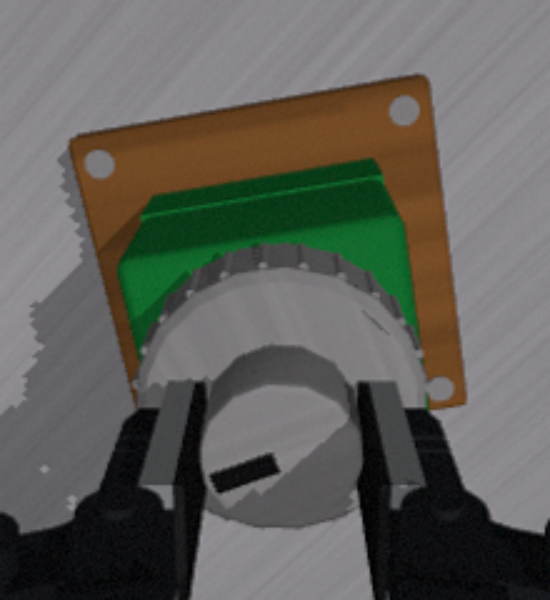

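The mark moved with the fingers by about 0.19 rad with almost no torque, past any stop. Anticlockwise is the free way, so I'll carry on in that direction.

Request:
move_arm(
  claw=[0.2, 0.2, 0.2, 0.2, 0.2, 0.2, 0.2, 0.2],
  dp=[
    [0, 0, 0],
    [0, 0, 0],
    [0, 0, 0],
    [0, 0, 0],
    [0, 0, 0],
    [0, 0, 0],
    [0, 0, 0],
    [0, 0, 0],
  ],
  turn=[
    [0, 0, -0.06],
    [0, 0, -0.1],
    [0, 0, -0.1],
    [0, 0, -0.1],
    [0, 0, -0.1],
    [0, 0, -0.1],
    [0, 0, -0.1],
    [0, 0, -0.06],
  ],
)

```text
clock: 14.1
position: [0.4776, 0.2093, 0.0928]
ee_rot: [0.787, 0.617, 0.001, 0.0]
ft_force: [-0.0, -0.1, 5.7]
grip_width: 0.338
```

```bash
python3 - <<'E'
from h import *
o=manip.get_obs();print(o["position"],o["ft_force"],o["torque"],R.from_quat(o["ee_rot"]).as_euler("zyx"),o["joint_pos"])
E
```

```text
[0.4776 0.2093 0.0928] [-0.     -0.0636  5.7226] [ 0.049  -0.0258 -0.0625] [-1.3293  0.0011 -3.141 ] [ 0.4202  0.4526 -1.0937  1.8513  0.4483  1.1119  0.491 ]
```

Request:
move_arm(
  claw=[0.2, 0.2, 0.2, 0.2, 0.2, 0.2, 0.2, 0.2],
  dp=[
    [0, 0, 0],
    [0, 0, 0],
    [0, 0, 0],
    [0, 0, 0],
    [0, 0, 0],
    [0, 0, 0],
    [0, 0, 0],
    [0, 0, 0],
  ],
  turn=[
    [0, 0, -0.08],
    [0, 0, -0.1],
    [0, 0, -0.1],
    [0, 0, -0.1],
    [0, 0, -0.1],
    [0, 0, -0.1],
    [0, 0, -0.06],
    [0, 0, 0],
  ],
)

```text
clock: 14.77
position: [0.4776, 0.2093, 0.0929]
ee_rot: [0.609, 0.793, 0.001, 0.0]
ft_force: [-0.6, -0.4, 6.7]
grip_width: 0.333
```

```bash
python3 - <<'E'
from h import *
o=manip.get_obs();print(o["position"],o["ft_force"],o["torque"],R.from_quat(o["ee_rot"]).as_euler("zyx"),o["joint_pos"])
import cv2
im=cams.camera("wrist")[:,:,::-1];cv2.imwrite("pics/w13.png",im)
cv2.imwrite("pics/w13c.png",cv2.resize(im[110:350,170:390],None,fx=2.5,fy=2.5))
E
```

```text
[0.4776 0.2093 0.0929] [-0.5732 -0.3552  6.698 ] [-0.0334 -0.0565  0.079 ] [-1.8309  0.0009 -3.1408] [ 0.485   0.5127 -1.1933  1.8489  0.5247  1.1437  0.9375]
```

View pics/w13c.png

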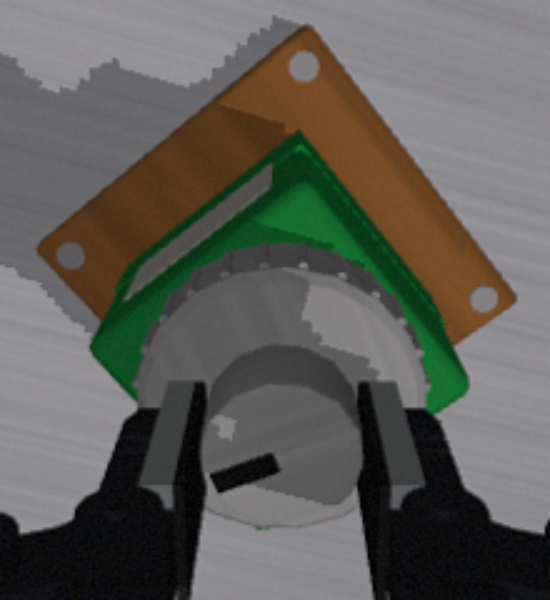

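Request:
move_arm(
  claw=[0.2, 0.2, 0.2, 0.2, 0.2, 0.2, 0.2, 0.2],
  dp=[
    [0, 0, 0],
    [0, 0, -0.01],
    [0, 0, -0.015],
    [0, 0, -0.02],
    [0, 0, -0.02],
    [0, 0, -0.02],
    [0, 0, 0],
    [0, 0, 0],
  ],
  turn=[
    [0, 0, 0],
    [0, 0, 0],
    [0, 0, 0],
    [0, 0, 0],
    [0, 0, 0],
    [0, 0, 0],
    [0, 0, 0],
    [0, 0, 0],
  ],
  grip_force=40,
)

```text
clock: 15.48
position: [0.4773, 0.209, 0.1096]
ee_rot: [0.611, 0.792, 0.0, 0.0]
ft_force: [0.2, -0.3, -2.0]
grip_width: 0.33
```

```bash
python3 - <<'E'
from h import *
o=manip.get_obs();print(o["position"],o["ft_force"],o["torque"],R.from_quat(o["ee_rot"]).as_euler("zyx"))
import cv2
im=cams.camera("scene")[:,:,::-1]; 
cv2.imwrite("pics/s14.png",cv2.resize(im[140:300,290:490],None,fx=3.5,fy=3.5,interpolation=cv2.INTER_CUBIC))
E
```

```text
[0.4773 0.209  0.1096] [ 0.2188 -0.2841 -1.9638] [ 0.0169 -0.0332 -0.0073] [-1.8281  0.0007  3.1416]
```

View pics/s14.png

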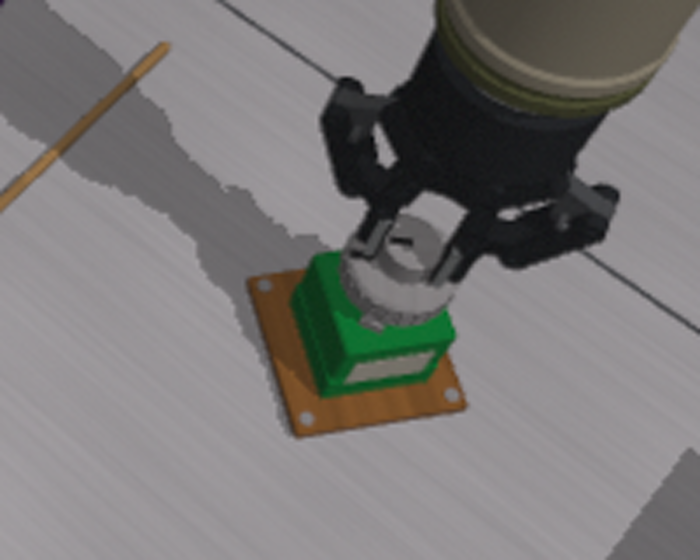

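The load is only about 2 N and the canister stays put, so the cap is free. I'll lift it well clear.

Request:
move_arm(
  claw=[0.2, 0.2, 0.2, 0.2, 0.2, 0.2, 0.2, 0.2],
  dp=[
    [0, 0, -0.03],
    [0, 0, -0.06],
    [0, 0, -0.07],
    [0, 0, -0.07],
    [0, 0, -0.06],
    [0, 0, -0.04],
    [0, 0, -0.02],
    [0, 0, 0],
  ],
  turn=[
    [0, 0, 0],
    [0, 0, 0],
    [0, 0, 0],
    [0, 0, 0],
    [0, 0, 0],
    [0, 0, 0],
    [0, 0, 0],
    [0, 0, 0],
  ],
)

```text
clock: 16.2
position: [0.4776, 0.2092, 0.1805]
ee_rot: [0.611, 0.792, 0.001, 0.001]
ft_force: [0.1, -1.0, -2.0]
grip_width: 0.331
```

Request:
move_arm(
  claw=[0.2, 0.2, 0.2, 0.2, 0.2, 0.2, 0.2, 0.2],
  dp=[
    [0, 0, 0],
    [0, 0, 0],
    [0, 0, 0],
    [0, 0, 0],
    [0, 0, 0],
    [0, 0, 0],
    [0, 0, 0],
    [0, 0, 0],
  ],
  turn=[
    [0, 0, 0],
    [0, 0, 0],
    [0, 0, 0],
    [0, 0, 0],
    [0, 0, 0],
    [0, 0, 0],
    [0, 0, 0],
    [0, 0, 0],
  ],
)

```text
clock: 16.87
position: [0.4771, 0.209, 0.1794]
ee_rot: [0.61, 0.792, 0.0, 0.0]
ft_force: [-0.5, -0.2, -1.6]
grip_width: 0.327
```

```bash
python3 - <<'E'
from h import *
o=manip.get_obs();print(o["position"],o["ft_force"],o["grip_width"],abs(o["joint_velocities"]).max())
import cv2
im=cams.camera("scene")[:,:,::-1]; 
cv2.imwrite("pics/s15.png",cv2.resize(im,None,fx=1.4,fy=1.4,interpolation=cv2.INTER_CUBIC))
cv2.imwrite("pics/w15.png",cams.camera("wrist")[:,:,::-1])
E
```

```text
[0.4771 0.209  0.1794] [-0.4787 -0.1783 -1.6494] 0.32697638040284976 0.0015811312561762412
```

View pics/s15.png

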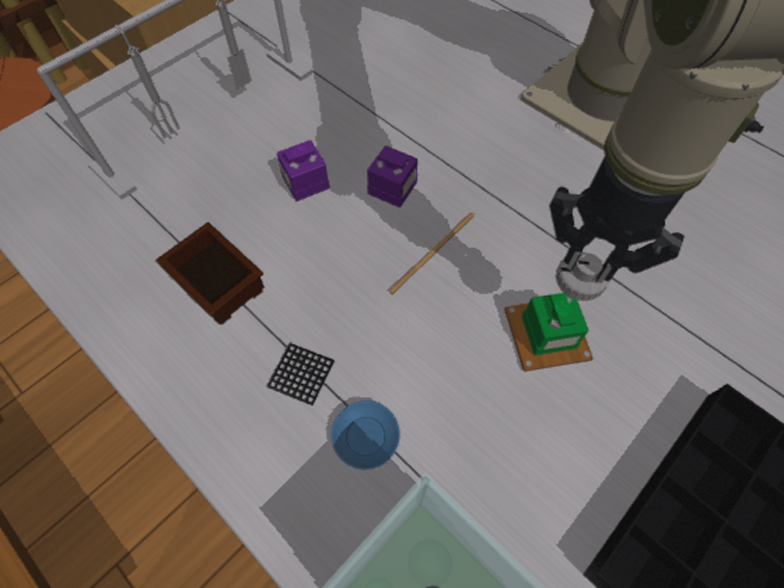

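View pics/w15.png

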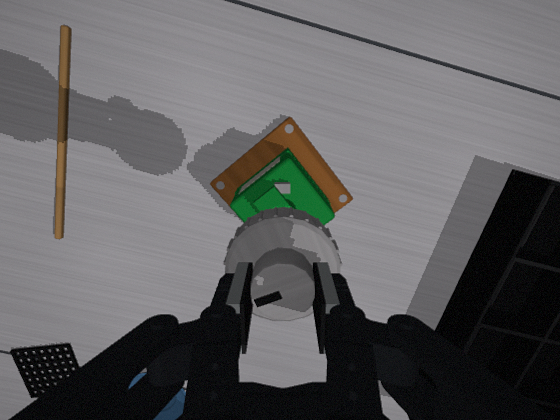

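The cap is held about 86 mm above its seat. The canister sits flat on the dock at about (555,323) in the enlarged scene picture, and the bystanders are where they were. I'll hand in now.

```bash
python3 - <<'E'
from workcell import manip
print(manip.hand_in())
E
```

```text
the job is handed in; nothing more can be done
None
```

The job is handed in at about 17 s of the 61 s. The green canister is on the dock, and its cap is off and held in the gripper, about 86 mm above where it sat.

- **Seating:** I gripped the canister by its sides and lowered it onto the post. It met almost no resistance until it touched the plate, within about 0.1 mm of the expected height.
- **Cap:** I tried anticlockwise first. The cap followed the fingers freely past the 0.15 rad limit of any stop, so I didn't need to try clockwise. I turned it to about 1.26 rad and it lifted straight off with a load of only about 2 N.
- **Last checks:** The arm was at rest with the grip holding at 40 N. In the pictures the canister was flat on the plate, and the bystanders and the purple look-alikes were where they started.
- **Disagreements:** The cameras differed by 1 to 3 mm on where the canister and dock were. I used the wrist camera for the fit. I judged the final seating from pictures, without measuring it again.

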